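# Load a panel in the tilted jig and knock its locking peg home

## Robot

A 7-joint arm with a two-finger parallel gripper is mounted at the origin on the work surface. World frame = base frame: x ahead of the robot, y to its left, z up, the work surface at z = 0. Lengths are in m, angles in rad, forces in N, time in s.
With the tool pointing down it reaches from about 0.4 to 0.9 m from the base axis. Payload 5.5 kg.
Tool frame: the origin (TCP) lies on the centre line of the jaws, within the pads' length; the fingertips stand 19 mm ahead of it and the grasp point (between the pads) is the TCP; z points along the fingers, y is the line along which they close (so a half turn about z gives the same grasp; the last joint's range is limited). The gripper opens to 85 mm and grips with 20 to 120 N. Pads are 22 mm wide; open, the fingers measure 114 mm over their backs; the gripper's body (76 mm by 85 mm) begins 54 mm behind the grasp point. The pads swing forward as they close: fully open they stand 13 mm farther back than shut.
Start: joints at [1.527, 0.501, -0.427, 1.55, 0.221, 1.138, -0.21], TCP at [0.196, -0.62, 0.25] pointing down, gripper open.
Joint ranges: [-2.88, 2.88], [-0.31, 2.03], [-1.54, 1.56], [0.2, 2.42], [-1.41, 4.55], [0.19, 2.02], [-2.57, 2.57]. Speed limits (rad/s): [2.57, 2.57, 3.14, 3.14, 3.14, 3.14, 3.14].

## Interface

Orientations are given as a unit quaternion [x, y, z, w].
In Python, from station import robot, grab_frame, camera_params, job_done gives the robot as it stands.
- The arm moves only by the tool arm_command, never from a script. Its argument "moves" is text: rows parted by semicolons, each of 7 numbers parted by spaces: the shift along the tool's x, y, z in cm, then the turn, a rotation vector about the tool's x, y, z in rad, then the finger opening in cm, from 0 to 8.54. A call has 1 to 8 rows; each row shifts and turns the commanded pose from where the row before left it, along the tool's axes as they then stand; what a row does not reach is not made up. A row lasts 1/12 s, in which the tool goes at most 41.7 mm and 7.16 degrees, less where a joint would pass 70% of its speed; a pose out of reach is approached as far as the arm can. A call with a gripper value outside its range is refused whole. The fingers move at their own pace and stop on an object; "newtons" is the grip in N (left out, the last holds). Time passes only in rows, so rows that do not move let the fingers close. It gives the time, the measured TCP pose, the force, the opening and the grip force at its end, in the units of the state.
- robot.read_state(): the state, without advancing time (a new reading comes with each control period).
- grab_frame(name): name is "side" or "top"; returns (picture, depth): 480x640x3 uint8, red, green, blue; 480x640 float32, m along the optical axis (not along the pixel's ray), 0 where there is no reading.
- camera_params(name): a dict with "fx", "fy", "cx", "cy" (pixels), "eye" and "attitude" of the camera in the world. Camera axes: x right, y up, looking along -z (the intrinsics and any distortion apply to the point x, -y, -z); pixel columns grow to the right and rows downward; lengths in m; the calibration is good to about 2 mm. A picture is of the moment at which its call begins. camera_params takes no time and is no camera call.
- job_done(): hands the job in; it is judged then, once.
The state is a dict: "time_s": time; "joints": joint angles; "qd": joint speeds; "joint_efforts": joint torques, N m; "ee_pos": TCP position; "orientation": TCP orientation; "ft_force": force on the tool from outside, world axes, zero at the start; "wrist_torque": the same for the moment, N m; "finger_gap": opening from 0.0 (shut) to 1.0 (fully open); "finger_force": force on a finger pad.
Only numpy, scipy, OpenCV 4.12 (cv2) and the standard library are available. Lean on these libraries where they do the work, as an engineer would, in place of code of your own. Each camera call takes 0.05 s, during which the arm holds its last target. There are 200 camera calls.

## Task

Take the larger of the two boards out of the stand and slide it fully home, down to the bottom, into the leaning slot of the jig. Then take the mallet and, using only the mallet and not the hand, knock the jig's raised locking peg down until its head sits on the block, and stand the mallet back upright on the bench, head down. Leave the other board and the other things on the bench where they are.

Things in the scene. Friction and masses are not known exactly. Their poses are not given: they have to be found in the camera images.
- panel: The larger board: flat plain light wood, 10 thick (own x), 100 wide (y), 130 tall (z), about 90 g, standing on edge in one of the two grooves of the stand. Origin: centre of its lower 10 x 100 edge; z points up along the board. Either face may look either way in the jig.
- offcut: The smaller board: same wood, 10 thick (own x), 65 wide (y), 85 tall (z), standing in the other groove of the stand. Origin: centre of its lower edge. To be left alone (may not shift more than 30 mm).
- stand: Dark wooden stand fixed to the bench, 150 (own x) x 120 (y). Origin: centre of its underside. Two grooves run along its y at x = -45 and x = +45; each groove is 13 wide, its floor 12 above the bench, its rails 45 above the bench at the top and 14 thick. The boards stand with their faces looking along the stand's x; which is in which groove varies.
- jig: Plywood jig fixed to the bench: base plate 150 (own x) x 160 (y) x 18 high, carrying the leaning slot (slot) and, at its own -y end, a square block 56 x 56, 55 high (centre at x 0, y -108) with the locking peg in its top. Origin: centre of the base plate's underside, x level and away from the robot at yaw 0, z up.
- slot: The jig's slot, leaning 25 deg from vertical, its mouth looking up and along the jig's -x (to the robot). Origin: centre of its floor, 40 above the bench. Own z: out along the depth, x: across the gap, y: along the slot. Gap 12.5 (x), length 106 (y), depth 50 (z); the outer 14 flares to a gap of 25. Cheeks 16 thick. Fully home, the board rests on the floor and 80 of it stands out.
- peg (a joint): Locking peg, sliding vertically in the jig's block: 0 fully up, 0.014 fully down (m), its head then sitting on the block. A stiff push fit: it takes about 6 N to move and stays where it is left. Starts up (0 to 0.003).
- peg_top (a point): Centre of the top of the peg's head, a round dark wooden button of 26 to 30 diameter, 8 high; 77 above the bench when fully up, 63 when down. At jig x 0, y -108.
- mallet: Turned wooden carver's mallet standing on its head, 172 tall, about 0.35 kg. Origin: centre of the flat underside of the head; z up along the handle. Head: 56 diameter at the underside, 66 at 74 high; then a straight round handle of 25 diameter from 92 to 164 high. Its flat underside serves to knock the peg.
- glue: White and yellow glue bottle, 60 diameter, 170 tall, origin at the centre of its underside. To be left alone.
- sander: Cork sanding block, 110 x 60 x 30 high, origin at the centre of its underside. To be left alone.
- tin: Flat round steel wax tin, 76 diameter, 35 high, origin at the centre of its underside. To be left alone.
Mind the look-alikes: they are no part of the job. Leave any black look-alike of the panel alone. What is shaped like the mallet but red is not meant.

How it is judged:
By the outcome, as a careful person would: the job done as asked, in the order asked, and still so for the second after the job is handed in, with the robot touching nothing.
It also fails if it takes over 58 s, if anything falls off the work surface, if the arm or the gripper's body presses on something with over 40 N, if the wrist force passes 120 N, or if a joint passes its speed limit or range.

## Working session

There is one attempt and no reset: what is moved stays moved. The work goes in short steps, Python scripts to look and compute and a tool call to move; the robot and the scene stay as the last step left them, time stands still between calls to the robot, and variables do not carry over. Pictures are saved under pics/ and viewed, at most 10 in all, crops included, and the job is handed in when it is done.

Besides the shell and the picture viewer there is one more tool, called as name(argument=value, ...), one argument or row to a line, values as JSON. arm_command: Moves the arm, as the interface text tells. Its arguments: {"type":"object","properties":{"moves":{"type":"string"},"newtons":{"type":"number"}},"required":["moves"]}

```bash
ls; mkdir -p pics; python3 - <<'E'
from station import robot, grab_frame, camera_params
import cv2,numpy as np
for n in("side","top"):
    im,d=grab_frame(n); cv2.imwrite(f"pics/{n}0.png",im[...,::-1]); np.savez(f"{n}0.npz",im=im,d=d)
    print(n,camera_params(n))
print(robot.read_state())
E
```

```text
pics
side {'fx': 578.8436929708691, 'fy': 578.8436929708691, 'cx': 321.0546209928378, 'cy': 242.53268287247295, 'eye': array([-0.09734057,  0.83599129,  1.03579118]), 'attitude': array([-0.13619681,  0.37588043,  0.8632536 , -0.30815185])}
top {'fx': 522.569859573156, 'fy': 522.569859573156, 'cx': 314.1841173091236, 'cy': 243.29629946219418, 'eye': array([0.44438797, 0.00790403, 1.42851927]), 'attitude': array([-0.03420918,  0.0326968 ,  0.71051109, -0.70209305])}
{'time_s': 0.1, 'joints': array([ 1.52720771,  0.50174479, -0.4268533 ,  1.55135413,  0.22081687,
        1.13830151, -0.21030148]), 'qd': array([ 0.00046005, -0.00206528,  0.00167129, -0.00288682, -0.0004932 ,
       -0.00089642, -0.00010598]), 'joint_efforts': array([-1.15179006e-02, -5.70813131e+01, -5.83872914e+00, -2.81753361e+01,
        1.05416481e-02,  5.52631493e-03, -1.51854060e-06]), 'ee_pos': array([ 0.19610322, -0.61908843,  0.2493693 ]), 'orientation': array([ 9.88250444e-01,  1.52840758e-01, -1.01844869e-04, -8.67041186e-04]), 'ft_force': array([-0.54262362,  0.39033807, -0.27760188]), 'wrist_torque': array([-0.01744718, -0.05220087, -0.01907507]), 'finger_force': 0.0, 'finger_gap': 0.9984446770142805}
```

View pics/top0.png

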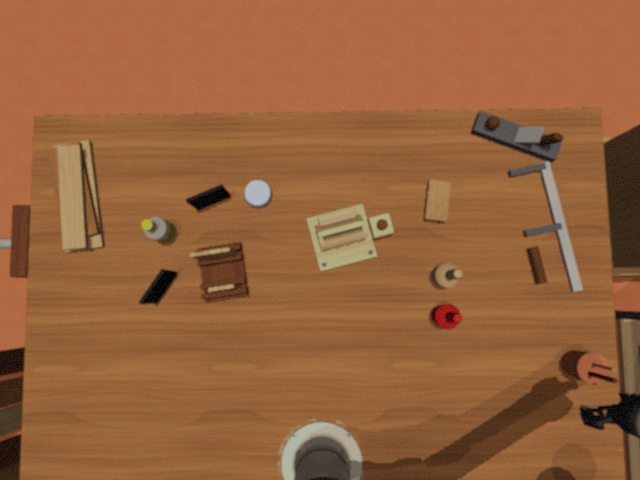

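View pics/side0.png

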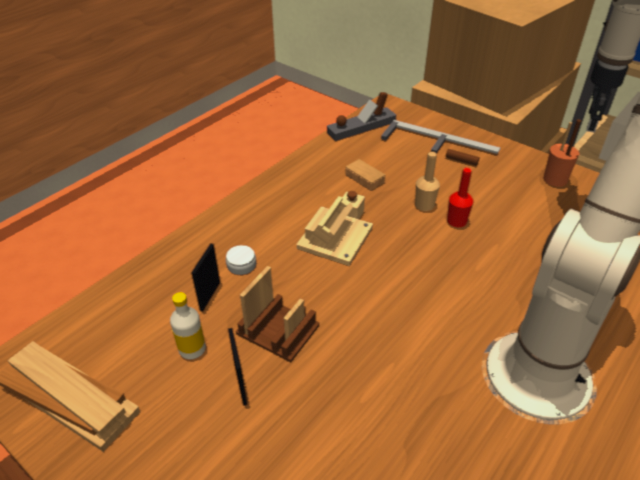

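The top view shows the panel at about (210,252) in the stand's far groove and the offcut at (221,288). The jig is at (342,237), its peg at (382,225), the mallet at (447,276) and the red look-alike at (447,317). Black look-alikes are at (208,197) and (158,287). Next I measure these.

```bash
cat > h.py <<'E'
import numpy as np, cv2
from scipy.spatial.transform import Rotation as R
from station import robot, grab_frame, camera_params
def cloud(n,d,cp=None):
    c=cp or camera_params(n); v,u=np.mgrid[:480,:640]
    p=np.stack([(u-c['cx'])/c['fx']*d,-(v-c['cy'])/c['fy']*d,-d],-1)
    return p@R.from_quat(c['attitude']).as_matrix().T+c['eye']
def ray(n,u,v,z):
    c=camera_params(n); r=R.from_quat(c['attitude']).apply([(u-c['cx'])/c['fx'],-(v-c['cy'])/c['fy'],-1])
    return c['eye']+r*(z-c['eye'][2])/r[2]
def go(P,Rt,rate=0.95,start=None,N=None):
    """constant row, repeated N times, from the present pose to P, Rt (body screw)"""
    s=robot.read_state(); p0,R0=start or (s['ee_pos'],R.from_quat(s['orientation']))
    w=(R0.inv()*Rt).as_rotvec(); p=R0.inv().apply(np.array(P)-p0)
    N=N or max(1,int(np.ceil(max(np.linalg.norm(p)/.0417,np.linalg.norm(w)/np.radians(7.16))/rate)))
    M=sum(R.from_rotvec(w*k/N).as_matrix() for k in range(N))
    d=np.linalg.solve(M,p); print("N",N,"row",np.round(d*100,2),np.round(w/N,4),"rest turn",np.round(w,3))
def tool(yaw,tilt=0):
    """tool down, tool y toward world azimuth yaw(rad); tilt about slot y"""
    y=np.array([np.cos(yaw),np.sin(yaw),0]); z=np.array([0,0,-1.]); x=np.cross(y,z)
    return R.from_rotvec(tilt*x)*R.from_matrix(np.stack([x,y,z],1))
E
python3 - <<'E'
from h import *
Z={n:np.load(n+"0.npz") for n in("top","side")}
for n in Z:
    p=cloud(n,Z[n]['d']); im=Z[n]['im'].astype(int)
    ok=Z[n]['d']>0
    print(n,"table z",np.median(p[ok&(abs(p[...,2])<.02)&(p[...,0]>.2)&(p[...,0]<.8)][:,2]), "valid",ok.mean())
    def sel(name,x0,x1,y0,y1,z0,z1):
        m=ok&(p[...,0]>x0)&(p[...,0]<x1)&(p[...,1]>y0)&(p[...,1]<y1)&(p[...,2]>z0)&(p[...,2]<z1)
        q=p[m]
        if len(q)<3: print(name,len(q)); return
        c,s,a=cv2.minAreaRect((q[:,:2]*1000).astype(np.float32))
        print(name,len(q),"rect",np.round(c),np.round(s),round(a,1),"mean",np.round(q.mean(0),4),"zr",q[:,2].min().round(4),q[:,2].max().round(4))
    sel("paneltop",.3,.6,.2,.4,.128,.16)
    sel("offcut top",.25,.6,.15,.4,.085,.11)
    sel("stand",.3,.6,.15,.35,.03,.055)
    sel("jigbase",.3,.6,-.2,.05,.012,.024)
    sel("jigcheeks",.3,.6,-.1,.05,.045,.13)
    sel("pegblock",.3,.6,-.25,-.09,.048,.06)
    sel("pegtop",.3,.6,-.25,-.09,.066,.09)
    sel("mallet top",.28,.45,-.5,-.25,.155,.19)
    sel("mallet head",.33,.45,-.5,-.25,.06,.095)
    sel("red",.2,.33,-.5,-.25,.02,.19)
E
```

```text
top table z -0.0004965456688840186 valid 0.9961002604166667
paneltop 208 rect [531. 314.] [ 32. 193.] 21.4 mean [0.5411 0.2848 0.1387] zr 0.128 0.1467
offcut top 201 rect [520. 310.] [208. 119.] 77.6 mean [0.4958 0.2879 0.0967] zr 0.0851 0.1095
stand 904 rect [505. 259.] [131. 121.] 8.2 mean [0.4979 0.2543 0.0434] zr 0.0303 0.0549
jigbase 1277 rect [551. -87.] [ 96. 212.] 0.3 mean [ 0.5523 -0.0711  0.0175] zr 0.012 0.0239
jigcheeks 436 rect [581. -51.] [ 40. 100.] 3.9 mean [ 0.5834 -0.0447  0.074 ] zr 0.0456 0.0952
pegblock 52 rect [ 595. -172.] [10. 54.] 0.4 mean [ 0.5958 -0.1648  0.0546] zr 0.048 0.0587
pegtop 96 rect [ 590. -110.] [37. 19.] 88.7 mean [ 0.5909 -0.1073  0.076 ] zr 0.0662 0.0857
mallet top 96 rect [ 381. -329.] [23. 23.] 69.0 mean [ 0.3813 -0.3279  0.1696] zr 0.1552 0.178
mallet head 384 rect [ 381. -328.] [61. 65.] 84.4 mean [ 0.3823 -0.3223  0.0825] zr 0.0601 0.0944
red 0
side table z -0.0006319428466443622 valid 0.99615234375
paneltop 332 rect [533. 316.] [ 30. 189.] 20.2 mean [0.5423 0.286  0.1371] zr 0.128 0.1467
offcut top 440 rect [518. 313.] [207. 117.] 75.5 mean [0.5128 0.2721 0.0964] zr 0.0851 0.1099
stand 1274 rect [504. 262.] [133. 123.] 7.8 mean [0.4929 0.2718 0.0424] zr 0.0301 0.055
jigbase 1311 rect [551. -83.] [ 98. 214.] 0.0 mean [ 0.5581 -0.0616  0.0171] zr 0.012 0.0238
jigcheeks 410 rect [579. -46.] [ 42. 105.] 0.0 mean [ 0.5826 -0.0267  0.0733] zr 0.0452 0.0949
pegblock 42 rect [ 595. -166.] [10. 49.] 1.0 mean [ 0.5959 -0.1606  0.053 ] zr 0.0483 0.0572
pegtop 61 rect [ 590. -109.] [19. 38.] 1.1 mean [ 0.59   -0.1076  0.0748] zr 0.0678 0.082
mallet top 85 rect [ 381. -326.] [23. 31.] 38.0 mean [ 0.3793 -0.3232  0.1656] zr 0.1554 0.1741
mallet head 369 rect [ 378. -318.] [64. 55.] 22.3 mean [ 0.3747 -0.3133  0.0785] zr 0.0602 0.0946
red 0
```

```bash
python3 - <<'E'
from h import *
Z={n:np.load(n+"0.npz") for n in("top","side")}
for n in Z:
    p=cloud(n,Z[n]['d']); im=Z[n]['im'].astype(int)
    ok=Z[n]['d']>0
    def sel(name,x0,x1,y0,y1,z0,z1):
        m=ok&(p[...,0]>x0)&(p[...,0]<x1)&(p[...,1]>y0)&(p[...,1]<y1)&(p[...,2]>z0)&(p[...,2]<z1)
        m=cv2.morphologyEx(m.astype(np.uint8),cv2.MORPH_CLOSE,np.ones((3,3)))
        k,lab,st,_=cv2.connectedComponentsWithStats(m)
        for i in range(1,k):
            if st[i,4]<15: continue
            q=p[(lab==i)&ok]; c,s,a=cv2.minAreaRect((q[:,:2]*1000).astype(np.float32))
            uv=np.argwhere(lab==i).mean(0)[::-1]
            print(n,name,len(q),"rect",np.round(c),np.round(s),round(a,1),"mean",np.round(q.mean(0),3),"uv",uv.round())
    sel("paneltop",.44,.62,.19,.38,.128,.16)
    sel("offcut top",.35,.46,.19,.36,.085,.11)
    sel("stand",.3,.6,.15,.35,.035,.055)
    sel("jigbase",.4,.75,-.2,.1,.012,.024)
    sel("slotcheeks",.4,.75,-.1,.1,.06,.13)
    sel("pegblock",.4,.75,-.25,-.08,.048,.06)
    sel("pegtop",.4,.75,-.25,-.08,.068,.09)
    sel("mallet handle",.3,.45,-.5,-.25,.12,.19)
    sel("mallet head",.3,.45,-.5,-.25,.03,.074)
    if n=="top": 
      cv2.imwrite("pics/crop.png",np.hstack([cv2.resize(Z[n]['im'][y:y+85,x:x+100,::-1],None,fx=4,fy=4,interpolation=2) for x,y in((165,225),(300,190))]))
E
```

```text
top paneltop 181 rect [548. 269.] [11. 98.] 8.3 mean [0.548 0.269 0.14 ] uv [210. 252.]
top offcut top 57 rect [456. 250.] [57.  8.] 89.4 mean [0.457 0.257 0.096] uv [217. 289.]
top stand 397 rect [549. 265.] [ 42. 120.] 8.1 mean [0.545 0.259 0.044] uv [220. 256.]
top stand 497 rect [460. 252.] [ 41. 121.] 8.2 mean [0.46  0.251 0.043] uv [224. 288.]
top jigbase 1751 rect [595. -66.] [150. 164.] 14.3 mean [ 0.574 -0.067  0.018] uv [343. 245.]
top slotcheeks 698 rect [599. -53.] [ 58. 106.] 14.2 mean [ 0.596 -0.051  0.078] uv [337. 234.]
top pegblock 103 rect [652. -96.] [32. 32.] 0.2 mean [ 0.65  -0.092  0.052] uv [352. 215.]
top pegblock 345 rect [ 621. -169.] [56. 56.] 13.8 mean [ 0.62  -0.168  0.054] uv [381. 226.]
top pegblock 25 rect [608. -98.] [ 7. 32.] 21.1 mean [ 0.607 -0.097  0.055] uv [354. 231.]
top pegtop 286 rect [ 608. -100.] [54. 50.] 11.9 mean [ 0.606 -0.103  0.08 ] uv [358. 230.]
top pegtop 95 rect [ 622. -168.] [26. 27.] 89.2 mean [ 0.621 -0.168  0.074] uv [382. 224.]
top mallet handle 130 rect [ 381. -329.] [23. 24.] 53.0 mean [ 0.382 -0.326  0.161] uv [455. 318.]

[... 513 characters left out ...]
0.569 -0.056  0.017] uv [342. 239.]
side slotcheeks 522 rect [593. -49.] [ 54. 112.] 9.1 mean [ 0.591 -0.038  0.079] uv [331. 221.]
side pegblock 172 rect [ 620. -159.] [56. 80.] 13.2 mean [ 0.613 -0.165  0.054] uv [354. 201.]
side pegblock 38 rect [656. -90.] [24. 20.] 6.1 mean [ 0.655 -0.088  0.051] uv [324. 209.]
side pegtop 67 rect [ 621. -165.] [28. 31.] 28.7 mean [ 0.62  -0.164  0.072] uv [352. 194.]
side pegtop 201 rect [ 608. -114.] [45. 78.] 12.9 mean [ 0.604 -0.104  0.079] uv [343. 206.]
side mallet handle 198 rect [ 381. -326.] [25. 32.] 22.7 mean [ 0.379 -0.321  0.149] uv [466. 178.]
side mallet head 315 rect [ 375. -311.] [65. 39.] 20.6 mean [ 0.372 -0.306  0.055] uv [459. 210.]
```

View pics/crop.png

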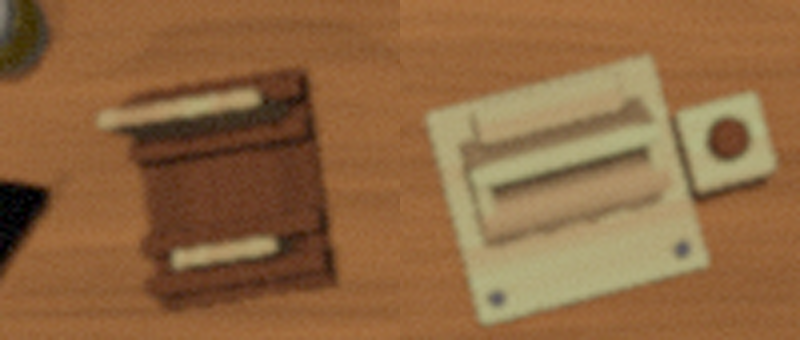

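The left crop shows the panel's top edge from about (105,118) to (260,97), with the offcut at (222,253). In the right crop, the slot's dark gap is at (570,170) between two cheeks, and the peg is at (728,138). The mallet box I chose actually covers the red look-alike, so I need to redo the mallet. I'll profile the slot in the same script.

```bash
python3 - <<'E'
from h import *
psi=np.radians(14.1); J=np.array([.595,-.0655])
c,s=np.cos(psi),np.sin(psi)
for n in("top","side"):
    Z=np.load(n+"0.npz"); p=cloud(n,Z['d']); ok=Z['d']>0
    q=p[ok]; d=q[:,:2]-J; a=np.stack([d@[c,s],d@[-s,c],q[:,2]],1)
    m=(abs(a[:,1])<.04)&(abs(a[:,0])<.08)
    b=np.round(a[m,0]*1000/4)*4
    print(n,[(int(x),int(np.median(a[m,2][b==x])*1000),int(a[m,2][b==x].max()*1000)) for x in np.unique(b)])
    m=(a[:,2]>.055)&(abs(a[:,0])<.08)&(abs(a[:,1])<.075)
    print("cheek y range",np.percentile(a[m,1],[0,1,2,50,98,99,100]).round(4))
    m=(a[:,2]>.075)&(abs(a[:,0])<.08)&(abs(a[:,1])<.075)
    print("cheek top y range",np.percentile(a[m,1],[0,1,2,50,98,99,100]).round(4))
    m=ok&(p[...,2]>.1)&(p[...,2]<.19)&(p[...,0]>.42)&(p[...,0]<.6)&(p[...,1]>-.5)&(p[...,1]<-.25)
    e=p[m]; print("mallet",np.array(cv2.minAreaRect((e[:,:2]*1000).astype(np.float32))[:2]).round(),e[:,2].max(),Z['im'][m].mean(0))
    m=ok&(p[...,2]>.160)&(p[...,2]<.19)&(p[...,0]>.42)&(p[...,0]<.6)&(p[...,1]>-.5)&(p[...,1]<-.25)
    print(" top",p[m].mean(0).round(4),m.sum())
E
```

```text
top [(-80, 0, 6), (-76, 1, 20), (-72, 16, 22), (-68, 17, 25), (-64, 16, 22), (-60, 17, 25), (-56, 17, 21), (-52, 17, 24), (-48, 18, 25), (-44, 18, 23), (-40, 17, 25), (-36, 18, 22), (-32, 18, 23), (-28, 18, 24), (-24, 17, 75), (-20, 69, 80), (-16, 78, 86), (-12, 77, 83), (-8, 74, 82), (-4, 70, 74), (0, 63, 69), (4, 56, 62), (8, 63, 94), (12, 88, 95), (16, 90, 97), (20, 88, 93), (24, 78, 85), (28, 71, 80), (32, 61, 70), (36, 53, 61), (40, 50, 57), (44, 52, 58), (48, 51, 59), (52, 51, 57), (56, 50, 62), (60, 51, 59), (64, 50, 56), (68, 19, 19), (72, 16, 24), (76, 11, 20), (80, 0, 5)]
cheek y range [-0.0621 -0.0599 -0.0589  0.0011  0.0627  0.0639  0.0646]
cheek top y range [-0.0621 -0.0606 -0.0595 -0.0005  0.0628  0.0637  0.0645]
mallet [[ 487. -333.]
 [  23.   23.]] 0.17682735569108488 [120.20408163  96.7414966   65.71428571]
 top [ 0.4866 -0.3326  0.1698] 88
side [(-80, -1, 4), (-76, 1, 19), (-72, 10, 21), (-68, 16, 21), (-64, 17, 22), (-60, 17, 19), (-56, 16, 19), (-52, 17, 21), (-48, 17, 22), (-44, 17, 20), (-40, 17, 21), (-36, 16, 22), (-32, 17, 21), (-28, 16, 23), (-24, 17, 75), (-20, 21, 76), (-16, 73, 82), (-12, 19, 81), (-8, 19, 78), (-4, 17, 75), (0, 16, 70), (4, 15, 17), (8, 84, 94), (12, 86, 95), (16, 85, 93), (20, 84, 94), (24, 39, 89), (28, 38, 39), (40, 51, 54), (44, 50, 55), (48, 51, 56), (52, 51, 55), (56, 51, 56), (60, 50, 54), (64, 50, 55), (68, 47, 47)]
cheek y range [-0.0633 -0.0587 -0.0565  0.0186  0.0686  0.0695  0.073 ]
cheek top y range [-0.0613 -0.0599 -0.0578  0.0123  0.0677  0.0683  0.073 ]
mallet [[ 486. -328.]
 [  24.   25.]] 0.17305603490158494 [132.22362869  95.24472574  54.65822785]
 top [ 0.4851 -0.3286  0.1677] 62
```

```bash
python3 - <<'E'
from h import *
go([.548,.271,.25],tool(np.radians(8.2)))
E
```

```text
N 25 row [ 4.07 -0.88 -0.  ] [-0.0001 -0.0001 -0.0563] rest turn [-1.000e-03 -1.000e-03 -1.407e+00]
```

arm_command(
  moves="4.07 -0.88 0 0 0 -0.0563 8.5;4.07 -0.88 0 0 0 -0.0563 8.5;4.07 -0.88 0 0 0 -0.0563 8.5;4.07 -0.88 0 0 0 -0.0563 8.5;4.07 -0.88 0 0 0 -0.0563 8.5;4.07 -0.88 0 0 0 -0.0563 8.5;4.07 -0.88 0 0 0 -0.0563 8.5;4.07 -0.88 0 0 0 -0.0563 8.5",
)

```text
time_s: 0.77
ee_pos: [0.4465, -0.401, 0.25]
orientation: [0.929, 0.371, 0.0, -0.0]
ft_force: [0.2, -0.8, 0.0]
finger_gap: 0.998
finger_force: 0.0
```

arm_command(
  moves="4.07 -0.88 0 0 0 -0.0563 8.5;4.07 -0.88 0 0 0 -0.0563 8.5;4.07 -0.88 0 0 0 -0.0563 8.5;4.07 -0.88 0 0 0 -0.0563 8.5;4.07 -0.88 0 0 0 -0.0563 8.5;4.07 -0.88 0 0 0 -0.0563 8.5;4.07 -0.88 0 0 0 -0.0563 8.5;4.07 -0.88 0 0 0 -0.0563 8.5",
)

```text
time_s: 1.43
ee_pos: [0.5754, -0.097, 0.25]
orientation: [0.822, 0.569, -0.0, -0.0]
ft_force: [1.3, -0.5, -0.9]
finger_gap: 0.993
finger_force: 0.0
```

arm_command(
  moves="4.07 -0.88 0 0 0 -0.0563 8.5;4.07 -0.88 0 0 0 -0.0563 8.5;4.07 -0.88 0 0 0 -0.0563 8.5;4.07 -0.88 0 0 0 -0.0563 8.5;4.07 -0.88 0 0 0 -0.0563 8.5;4.07 -0.88 0 0 0 -0.0563 8.5;4.07 -0.88 0 0 0 -0.0563 8.5;4.07 -0.88 0 0 0 -0.0563 8.5",
)

```text
time_s: 2.1
ee_pos: [0.5592, 0.2328, 0.2499]
orientation: [0.675, 0.738, -0.0, -0.0]
ft_force: [0.0, 1.0, -0.7]
finger_gap: 0.99
finger_force: 0.0
```

```bash
python3 - <<'E'
from h import *
s=robot.read_state();print(s['time_s'],s['ee_pos'],s['joints'].round(3),s['qd'].round(2))
go([.548,.271,.25],tool(np.radians(8.2)))
E
```

```text
2.1 [0.55923999 0.23279033 0.24986833] [ 0.222  0.549 -0.917  1.656  0.466  1.172 -0.721] [-0.79  0.17 -0.14 -0.15  0.18  0.11 -0.25]
N 2 row [ 1.96 -0.36 -0.01] [-0.0002  0.     -0.0269] rest turn [-0.     0.    -0.054]
```

arm_command(
  moves="4.07 -0.88 0 0 0 -0.0563 8.5;0 0 2 0 0 0 8.5;0 0 2 0 0 0 8.5;0 0 0 0 0 0 8.5;0 0 0 0 0 0 8.5;0 0 0 0 0 0 8.5",
)

```text
time_s: 2.6
ee_pos: [0.5479, 0.2705, 0.2108]
orientation: [0.655, 0.756, 0.0, 0.0]
ft_force: [0.2, -0.8, -0.9]
finger_gap: 0.995
finger_force: 0.0
```

```bash
python3 - <<'E'
from h import *
s=robot.read_state();print(s['time_s'],s['ee_pos'],s['orientation'])
go([.548,.271,.118],tool(np.radians(8.2)))
E
```

```text
2.6 [0.54788915 0.27053535 0.21082405] [6.55048586e-01 7.55586753e-01 8.62648246e-05 2.81224807e-05]
N 3 row [0.01 0.01 3.09] [ 0.0001 -0.     -0.0003] rest turn [ 0.    -0.    -0.001]
```

arm_command(
  moves="0 0 3.1 0 0 0 8.5;0 0 3.1 0 0 0 8.5;0 0 3.08 0 0 0 8.5;0 0 0 0 0 0 8.5;0 0 0 0 0 0 0;0 0 0 0 0 0 0;0 0 0 0 0 0 0;0 0 0 0 0 0 0",
  newtons=50,
)

```text
time_s: 3.27
ee_pos: [0.5487, 0.2718, 0.12]
orientation: [0.655, 0.756, 0.002, 0.001]
ft_force: [0.7, -0.8, 0.4]
finger_gap: 0.447
finger_force: 0.0
```

arm_command(
  moves="0 0 0 0 0 0 0;0 0 0 0 0 0 0;0 0 0 0 0 0 0",
)

```text
time_s: 3.52
ee_pos: [0.5483, 0.2714, 0.1186]
orientation: [0.655, 0.756, 0.001, 0.001]
ft_force: [1.6, -0.2, 3.4]
finger_gap: 0.107
finger_force: 49.8
```

```bash
cat >> h.py <<'E'
PSI=np.radians(14.1); O=np.array([.6121,-.0597,.040]); T25=np.radians(25)
UZ=np.array([-np.sin(T25)*np.cos(PSI),-np.sin(T25)*np.sin(PSI),np.cos(T25)])
RS=tool(PSI,-T25)
E
python3 - <<'E'
from h import *
s=robot.read_state()
print(RS.as_matrix().round(3),UZ)
p=s['ee_pos']+[0,0,.13]
P=O+UZ*(.1066+.08); print(P)
go(P,RS,start=(p,tool(np.radians(8.2))))
E
```

```text
[[-0.244  0.879  0.41 ]
 [ 0.97   0.221  0.103]
 [-0.     0.423 -0.906]] [-0.40988563 -0.10295615  0.90630779]
[ 0.53561534 -0.07891162  0.20911703]
N 9 row [-3.8  -0.94  0.25] [-0.0484  0.0025 -0.0113] rest turn [-0.436  0.022 -0.101]
```

arm_command(
  moves="0 0 -1.5 0 0 0 0;0 0 -3 0 0 0 0;0 0 -3.5 0 0 0 0;0 0 -3.5 0 0 0 0;0 0 -1.5 0 0 0 0;0 0 0 0 0 0 0;0 0 0 0 0 0 0",
)

```text
time_s: 4.1
ee_pos: [0.5474, 0.2711, 0.2485]
orientation: [0.655, 0.756, 0.0, 0.001]
ft_force: [-0.2, -1.0, -2.3]
finger_gap: 0.107
finger_force: 50.0
```

arm_command(
  moves="-3.8 -0.94 0.25 -0.0484 0.0025 -0.0113 0;-3.8 -0.94 0.25 -0.0484 0.0025 -0.0113 0;-3.8 -0.94 0.25 -0.0484 0.0025 -0.0113 0;-3.8 -0.94 0.25 -0.0484 0.0025 -0.0113 0;-3.8 -0.94 0.25 -0.0484 0.0025 -0.0113 0;-3.8 -0.94 0.25 -0.0484 0.0025 -0.0113 0;-3.8 -0.94 0.25 -0.0484 0.0025 -0.0113 0;-3.8 -0.94 0.25 -0.0484 0.0025 -0.0113 0",
)

```text
time_s: 4.77
ee_pos: [0.5316, -0.0423, 0.2126]
orientation: [0.607, 0.771, 0.151, 0.119]
ft_force: [0.7, 0.4, -1.9]
finger_gap: 0.108
finger_force: 50.1
```

arm_command(
  moves="-3.8 -0.94 0.25 -0.0484 0.0025 -0.0113 0;0 0 0 0 0 0 0;0 0 0 0 0 0 0;0 0 0 0 0 0 0",
)

```text
time_s: 5.1
ee_pos: [0.5337, -0.0795, 0.2069]
orientation: [0.601, 0.77, 0.17, 0.131]
ft_force: [-0.3, 0.7, -1.2]
finger_gap: 0.11
finger_force: 49.9
```

```bash
python3 - <<'E'
from h import *
s=robot.read_state();print(s['time_s'],s['ee_pos'])
go(O+UZ*(.1066+.08),RS,N=1)
im,d=grab_frame("side"); im2,d2=grab_frame("top")
np.savez("g1.npz",s=im,ds=d,t=im2,dt=d2)
cv2.imwrite("pics/g1.png",np.hstack([cv2.resize(im[130:270,250:400,::-1],None,fx=2.6,fy=2.6),cv2.resize(im2[180:320,280:430,::-1],None,fx=2.6,fy=2.6)]))
# panel in hand: points in the tool frame, just ahead of the fingertips
for n,dd in(("side",d),("top",d2)):
    p=cloud(n,dd)[dd>0]; t=R.from_quat(s['orientation']).inv().apply(p-s['ee_pos'])
    m=(t[:,2]>.03)&(t[:,2]<.095)&(abs(t[:,1])<.02)&(abs(t[:,0])<.08)
    q=t[m]; print(n,m.sum(),"x pct",np.percentile(q[:,0],[0,2,5,95,98,100]).round(4),"y med",np.median(q[:,1]).round(4))
    m2=(t[:,2]>.0)&(t[:,2]<.125)&(abs(t[:,1])<.012)&(abs(t[:,0])<.07); print(" z pct",np.percentile(t[m2,2],[0,2,50,95,98,100]).round(4))
E
```

```text
5.1 [ 0.53366211 -0.07948791  0.20689152]
N 1 row [ 0.01  0.28 -0.12] [-0.0026 -0.0018 -0.0022] rest turn [-0.003 -0.002 -0.002]
side 78 x pct [0.0461 0.0467 0.0471 0.0538 0.0541 0.055 ] y med -0.0004
 z pct [0.0004 0.0011 0.0369 0.0993 0.1002 0.1051]
top 281 x pct [-0.0491 -0.0476 -0.0452  0.0473  0.0494  0.0503] y med 0.0047
 z pct [0.0002 0.0025 0.0536 0.1011 0.1032 0.1083]
```

View pics/g1.png

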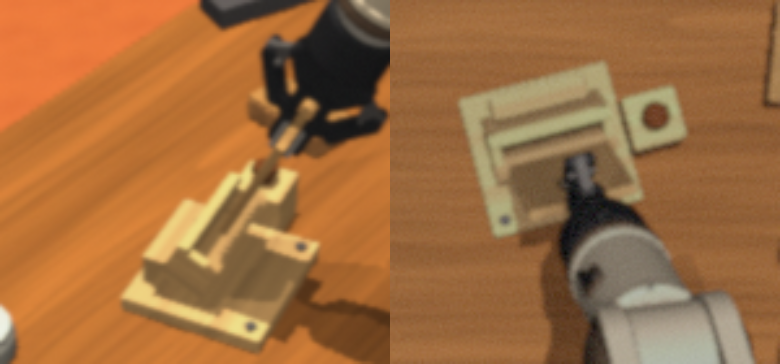

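The side view (left) shows the board edge-on, hanging below the fingers at about (285,135), clear above the slot. The top view (right) shows it centred on the tool (±49 mm), in front of the slot gap at (550,150). I correct by a few mm and enter the flare.

arm_command(
  moves="0 0.28 -0.12 -0.0026 -0.0018 -0.0022 0;0 0 1 0 0 0 0;0 0 1 0 0 0 0;0 0 0.5 0 0 0 0;0 0 0 0 0 0 0;0 0 0 0 0 0 0;0 0 0 0 0 0 0",
)

```text
time_s: 5.78
ee_pos: [0.5476, -0.0751, 0.1882]
orientation: [0.598, 0.771, 0.171, 0.135]
ft_force: [0.2, -0.2, -0.8]
finger_gap: 0.109
finger_force: 49.9
```

```bash
python3 - <<'E'
from h import *
s=robot.read_state();print(s['time_s'],s['ee_pos'],s['ft_force'],s['wrist_torque'])
go(O+UZ*(.1066+.055),RS,N=1)
im,d=grab_frame("side"); im2,d2=grab_frame("top"); np.savez("g2.npz",s=im,ds=d,t=im2,dt=d2)
# jig frame, slot section: board points and cheek points in slot coordinates
ux=RS.as_matrix()[:,1]; uy=RS.as_matrix()[:,0]
for n,dd in(("side",d),("top",d2)):
    p=cloud(n,dd)[dd>0]-O; a=np.stack([p@ux,p@uy,p@UZ],1)
    m=(abs(a[:,0])<.012)&(abs(a[:,1])<.08)&(a[:,2]>.062)&(a[:,2]<.13)
    print(n,"board x/y",m.sum(),np.median(a[m,0]).round(4),np.percentile(a[m,1],[0,2,50,98,100]).round(4),"z",a[m,2].min().round(3))
    m=(abs(a[:,0])<.03)&(abs(a[:,1])<.08)&(a[:,2]>.03)&(a[:,2]<.052)
    print(" cheeks y",np.percentile(a[m,1],[0,1,2,98,99,100]).round(4))
    for z0 in(.03,.04):
        m=(abs(a[:,1])<.045)&(abs(a[:,2]-z0-.005)<.005)&(abs(a[:,0])<.035)
        h,e=np.histogram(a[m,0]*1000,np.arange(-34,36,4)); print(z0,list(zip(e[:-1].astype(int),h)))
E
```

```text
5.7833 [ 0.54758931 -0.07508908  0.18824044] [ 0.18516386 -0.20445449 -0.77502183] [-0.12357169  0.58951922 -0.00650418]
N 1 row [-0.08 -0.26  0.08] [0.0026 0.001  0.0047] rest turn [0.003 0.001 0.005]
side board x/y 81 0.0021 [0.045  0.0459 0.0502 0.0549 0.0566] z 0.062
 cheeks y [-0.0744 -0.06   -0.0584  0.0669  0.0675  0.0687]
0.03 [(np.int64(-34), np.int64(0)), (np.int64(-30), np.int64(0)), (np.int64(-26), np.int64(0)), (np.int64(-22), np.int64(0)), (np.int64(-18), np.int64(0)), (np.int64(-14), np.int64(0)), (np.int64(-10), np.int64(16)), (np.int64(-6), np.int64(11)), (np.int64(-2), np.int64(0)), (np.int64(2), np.int64(0)), (np.int64(6), np.int64(21)), (np.int64(10), np.int64(1)), (np.int64(14), np.int64(0)), (np.int64(18), np.int64(0)), (np.int64(22), np.int64(0)), (np.int64(26), np.int64(0)), (np.int64(30), np.int64(0))]
0.04 [(np.int64(-34), np.int64(0)), (np.int64(-30), np.int64(0)), (np.int64(-26), np.int64(4)), (np.int64(-22), np.int64(34)), (np.int64(-18), np.int64(38)), (np.int64(-14), np.int64(30)), (np.int64(-10), np.int64(23)), (np.int64(-6), np.int64(0)), (np.int64(-2
[... 698 characters left out ...]
), np.int64(2)), (np.int64(10), np.int64(0)), (np.int64(14), np.int64(0)), (np.int64(18), np.int64(26)), (np.int64(22), np.int64(20)), (np.int64(26), np.int64(0)), (np.int64(30), np.int64(0))]
0.04 [(np.int64(-34), np.int64(0)), (np.int64(-30), np.int64(0)), (np.int64(-26), np.int64(0)), (np.int64(-22), np.int64(0)), (np.int64(-18), np.int64(0)), (np.int64(-14), np.int64(0)), (np.int64(-10), np.int64(0)), (np.int64(-6), np.int64(0)), (np.int64(-2), np.int64(0)), (np.int64(2), np.int64(0)), (np.int64(6), np.int64(7)), (np.int64(10), np.int64(27)), (np.int64(14), np.int64(44)), (np.int64(18), np.int64(50)), (np.int64(22), np.int64(17)), (np.int64(26), np.int64(0)), (np.int64(30), np.int64(0))]
```

arm_command(
  moves="0 -0.18 0 0.0026 0.001 0.0047 0;0 0 0.8 0 0 0 0;0 0 0.8 0 0 0 0;0 0 0.5 0 0 0 0;0 0 0.4 0 0 0 0;0 0 0 0 0 0 0;0 0 0 0 0 0 0;0 0 0 0 0 0 0",
)

```text
time_s: 6.55
ee_pos: [0.5561, -0.0738, 0.1646]
orientation: [0.601, 0.769, 0.171, 0.133]
ft_force: [1.3, 0.9, -1.0]
finger_gap: 0.111
finger_force: 49.9
```

```bash
python3 - <<'E'
from h import *
s=robot.read_state();f=RS.inv().apply(s['ft_force']);print(s['time_s'],s['ee_pos'],"f tool",f,RS.inv().apply(s['wrist_torque']))
go(O+UZ*(.1066),RS,N=1)
E
```

```text
6.55 [ 0.55612    -0.07379953  0.16464404] f tool [0.51158908 0.92827321 1.52913137] [ 0.2972913   0.09501938 -0.02245991]
N 1 row [ 0.01 -0.04  3.08] [ 0.      0.0004 -0.0016] rest turn [ 0.     0.    -0.002]
```

arm_command(
  moves="0 0 0.6 0 0 0 0;0 0 0.7 0 0 0 0;0 0 0.7 0 0 0 0;0 0 0.6 0 0 0 0;0 0 0.3 0 0 0 0;0 0 0 0 0 0 0;0 0 0 0 0 0 0;0 0 0 0 0 0 0",
)

```text
time_s: 7.22
ee_pos: [0.568, -0.0708, 0.1384]
orientation: [0.601, 0.769, 0.171, 0.133]
ft_force: [2.3, 1.7, -1.5]
finger_gap: 0.111
finger_force: 49.8
```

```bash
python3 - <<'E'
from h import *
s=robot.read_state();f=RS.inv().apply(s['ft_force']);print(s['time_s'],s['ee_pos'],"f tool",f,RS.inv().apply(s['wrist_torque']))
go(O+UZ*(.1066),RS,N=1)
E
```

```text
7.2167 [ 0.56802909 -0.07079325  0.13841144] f tool [1.13178486 1.71210941 2.49909895] [ 0.09920795  0.09252296 -0.06109224]
N 1 row [ 0.   -0.04  0.18] [ 0.0001  0.0005 -0.0015] rest turn [ 0.     0.    -0.001]
```

arm_command(
  moves="0 0 0.15 0 0 0 0;0 0 0.15 0 0 0 0;0 0 0.1 0 0 0 0;0 0 0 0 0 0 0;0 0 0 0 0 0 0",
)

```text
time_s: 7.63
ee_pos: [0.5698, -0.0709, 0.1361]
orientation: [0.601, 0.769, 0.17, 0.134]
ft_force: [-12.7, -0.2, 23.2]
finger_gap: 0.108
finger_force: 54.4
```

```bash
python3 - <<'E'
from h import *
s=robot.read_state();f=RS.inv().apply(s['ft_force']);print(s['time_s'],"f tool",f)
go(O+UZ*(.1066),RS,N=1)
E
```

```text
7.6333 f tool [  2.87577824  -1.42111258 -26.21370743]
N 1 row [ 0.06 -0.1  -0.1 ] [ 0.0004  0.003  -0.0009] rest turn [ 0.     0.003 -0.001]
```

arm_command(
  moves="0 0 -0.1 0 0 0 0;0 0 0 0 0 0 5;0 0 0 0 0 0 5;0 0 0 0 0 0 5;0 0 0 0 0 0 5;0 0 -2 0 0 0 5;0 0 -4 0 0 0 5;0 0 -4 0 0 0 5",
)

```text
time_s: 8.3
ee_pos: [0.5341, -0.0789, 0.2128]
orientation: [0.601, 0.769, 0.171, 0.132]
ft_force: [0.9, -1.5, 0.8]
finger_gap: 0.586
finger_force: 0.0
```

arm_command(
  moves="0 0 -2 0 0 0 5;0 0 0 0 0 0 5;0 0 0 0 0 0 5",
)

```text
time_s: 8.55
ee_pos: [0.5269, -0.0842, 0.2312]
orientation: [0.603, 0.767, 0.171, 0.135]
ft_force: [-0.3, -0.2, -0.7]
finger_gap: 0.588
finger_force: 0.0
```

```bash
python3 - <<'E'
from h import *
s=robot.read_state();print(s['time_s'],s['ee_pos'])
im,d=grab_frame("side"); im2,d2=grab_frame("top"); np.savez("g3.npz",s=im,ds=d,t=im2,dt=d2)
ux=RS.as_matrix()[:,1]; uy=RS.as_matrix()[:,0]
for n,dd in(("side",d),("top",d2)):
    p=cloud(n,dd)[dd>0]-O; a=np.stack([p@ux,p@uy,p@UZ],1)
    m=(abs(a[:,0])<.015)&(abs(a[:,1])<.08)&(a[:,2]>.062)&(a[:,2]<.15)
    print(n,m.sum(),np.median(a[m,0]).round(4),"y",np.percentile(a[m,1],[0,2,50,98,100]).round(4),"z",np.percentile(a[m,2],[50,95,98,100]).round(4))
    for z0 in(.07,.09,.11,.125): 
        k=m&(abs(a[:,2]-z0)<.01); print(z0,k.sum(),np.median(a[k,0]).round(4))
    for y0 in(-.03,0,.03):
        k=m&(abs(a[:,1]-y0)<.012); print(y0,"ztop",np.percentile(a[k,2],[95,100]).round(4))
cv2.imwrite("pics/g3.png",np.hstack([cv2.resize(im[130:270,250:400,::-1],None,fx=2.6,fy=2.6),cv2.resize(im2[180:320,280:430,::-1],None,fx=2.6,fy=2.6)]))
E
```

```text
8.55 [ 0.5268548  -0.08424777  0.23124718]
side 194 -0.001 y [-0.0507 -0.0427  0.0329  0.0528  0.0541] z [0.1262 0.1312 0.1317 0.1338]
0.07 23 -0.0003
0.09 25 -0.0007
0.11 23 -0.0006
0.125 128 -0.0011
-0.03 ztop [0.131  0.1315]
0 ztop [0.1318 0.1338]
0.03 ztop [0.1316 0.132 ]
top 424 0.0027 y [-0.0516 -0.0497  0.0089  0.0471  0.0481] z [0.1007 0.1306 0.1323 0.1346]
0.07 95 0.0032
0.09 112 0.0032
0.11 89 0.0026
0.125 147 0.0007
-0.03 ztop [0.1302 0.1346]
0 ztop [0.1294 0.1318]
0.03 ztop [0.1318 0.1336]
```

View pics/g3.png

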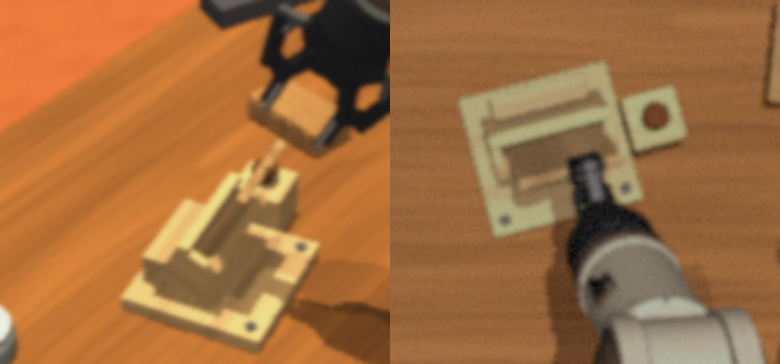

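The side view shows the board's top edge at (265,170). The measured top is at slot z of about 131 mm, level along its length, so the board is fully home. Next is the light-wood mallet at (0.487, -0.333).

```bash
python3 - <<'E'
from h import *
go([.487,-.333,.25],tool(np.radians(-20)))
E
```

```text
N 7 row [-3.62 -0.43 -0.49] [ 0.0605 -0.0186  0.083 ] rest turn [ 0.424 -0.13   0.581]
```

arm_command(
  moves="-3.62 -0.43 -0.49 0.0605 -0.0186 0.083 6;-3.62 -0.43 -0.49 0.0605 -0.0186 0.083 6;-3.62 -0.43 -0.49 0.0605 -0.0186 0.083 6;-3.62 -0.43 -0.49 0.0605 -0.0186 0.083 6;-3.62 -0.43 -0.49 0.0605 -0.0186 0.083 6;-3.62 -0.43 -0.49 0.0605 -0.0186 0.083 6;-3.62 -0.43 -0.49 0.0605 -0.0186 0.083 6;0 0 0 0 0 0 6",
)

```text
time_s: 9.32
ee_pos: [0.486, -0.3401, 0.249]
orientation: [0.822, 0.569, -0.003, 0.0]
ft_force: [0.1, -1.1, -0.7]
finger_gap: 0.705
finger_force: 0.0
```

arm_command(
  moves="0 0 0 0 0 0 6;0 0 0 0 0 0 6;0 0 0 0 0 0 6;0 0 0 0 0 0 6",
)

```text
time_s: 9.65
ee_pos: [0.4877, -0.3307, 0.2505]
orientation: [0.818, 0.575, 0.0, 0.0]
ft_force: [-0.6, -0.2, -0.5]
finger_gap: 0.704
finger_force: 0.0
```

```bash
python3 - <<'E'
from h import *
s=robot.read_state();print(s['time_s'],s['ee_pos'])
go([.487,-.333,.25],tool(np.radians(-20)),N=1)
im,d=grab_frame("side"); p=cloud("side",d)
m=(d>0)&(p[...,2]>.1)&(p[...,2]<.165)&(abs(p[...,0]-.485)<.03)&(abs(p[...,1]+.33)<.03)
q=p[m]; print("handle",m.sum(),q.mean(0),q.min(0),q.max(0))
E
```

```text
9.65 [ 0.48772203 -0.33066532  0.25045968]
N 1 row [-0.24  0.01  0.05] [ 0.0006 -0.0004  0.004 ] rest turn [ 0.001 -0.     0.004]
handle 189 [ 0.48330844 -0.32479777  0.1326404 ] [ 0.47260265 -0.34181987  0.10034476] [ 0.50076518 -0.31537496  0.16453565]
```

arm_command(
  moves="-0.24 0 2.5 0 0 0 6;0 0 3 0 0 0 6;0 0 3 0 0 0 6;0 0 2.2 0 0 0 6;0 0 0.8 0 0 0 6;0 0 0 0 0 0 6;0 0 0 0 0 0 6;0 0 0 0 0 0 0",
  newtons=70,
)

```text
time_s: 10.37
ee_pos: [0.4879, -0.3353, 0.1378]
orientation: [0.819, 0.574, 0.001, 0.002]
ft_force: [0.2, 0.3, -0.2]
finger_gap: 0.583
finger_force: 0.0
```

arm_command(
  moves="0 0 0 0 0 0 0;0 0 0 0 0 0 0;0 0 0 0 0 0 0;0 0 0 0 0 0 0",
)

```text
time_s: 10.7
ee_pos: [0.4876, -0.3356, 0.1377]
orientation: [0.819, 0.574, 0.001, 0.002]
ft_force: [-0.6, 1.0, 5.7]
finger_gap: 0.273
finger_force: 68.8
```

```bash
python3 - <<'E'
from h import *
s=robot.read_state();print(s['time_s'],s['ee_pos'],s['ft_force'])
go([.621,-.1685,.29],tool(np.radians(-20)),start=(s['ee_pos']+[0,0,.155],R.from_quat(s['orientation'])))
E
```

```text
10.7 [ 0.48758552 -0.33559401  0.13773688] [-0.56457377  0.95467057  5.73356226]
N 6 row [3.38 1.14 0.05] [0.0006 0.0002 0.0001] rest turn [0.004 0.001 0.   ]
```

arm_command(
  moves="0 0 -1.5 0 0 0 0;0 0 -3.5 0 0 0 0;0 0 -4 0 0 0 0;0 0 -4 0 0 0 0;0 0 -2.5 0 0 0 0;3.38 1.14 0 0 0 0 0;3.38 1.14 0 0 0 0 0;3.38 1.14 0 0 0 0 0",
)

```text
time_s: 11.37
ee_pos: [0.5532, -0.2514, 0.2926]
orientation: [0.82, 0.573, 0.0, 0.001]
ft_force: [0.9, -0.3, -3.2]
finger_gap: 0.276
finger_force: 69.4
```

arm_command(
  moves="3.38 1.14 0 0 0 0 0;3.38 1.14 0 0 0 0 0;3.38 1.14 0 0 0 0 0;0 0 0 0 0 0 0;0 0 0 0 0 0 0;0 0 0 0 0 0 0;0 0 0 0 0 0 0",
)

```text
time_s: 11.95
ee_pos: [0.619, -0.1695, 0.291]
orientation: [0.82, 0.573, -0.0, 0.001]
ft_force: [-1.4, 0.2, -3.2]
finger_gap: 0.274
finger_force: 69.7
```

```bash
python3 - <<'E'
from h import *
s=robot.read_state();print(s['time_s'],s['ee_pos'],s['ft_force'])
go([.621,-.1685,.2147],tool(np.radians(-20)),N=1)
im,d=grab_frame("side"); im2,d2=grab_frame("top"); np.savez("g4.npz",s=im,ds=d,t=im2,dt=d2)
cv2.imwrite("pics/g4.png",np.hstack([cv2.resize(im[90:230,280:430,::-1],None,fx=2.6,fy=2.6),cv2.resize(im2[180:320,310:460,::-1],None,fx=2.6,fy=2.6)]))
E
```

```text
11.95 [ 0.61902721 -0.16951411  0.29103779] [-1.38720737  0.20150235 -3.15267168]
N 1 row [0.17 0.15 7.63] [ 0.0006  0.0013 -0.0015] rest turn [ 0.001  0.001 -0.002]
```

View pics/g4.png

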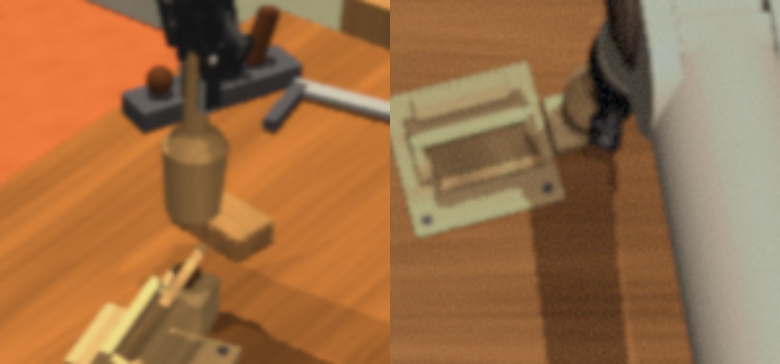

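The side view shows the mallet held upright at (195,180), above the peg at (185,270). I lower it onto the peg.

arm_command(
  moves="0.17 0.15 2 0 0 0 0;0 0 2.5 0 0 0 0;0 0 1.5 0 0 0 0;0 0 0.5 0 0 0 0;0 0 0.3 0 0 0 0;0 0 0.2 0 0 0 0;0 0 0.2 0 0 0 0;0 0 0 0 0 0 0",
)

```text
time_s: 12.72
ee_pos: [0.6225, -0.1669, 0.2199]
orientation: [0.819, 0.574, 0.001, 0.001]
ft_force: [-1.0, -0.6, -2.6]
finger_gap: 0.273
finger_force: 69.7
```

arm_command(
  moves="0 0 0.2 0 0 0 0;0 0 0.2 0 0 0 0;0 0 0.2 0 0 0 0;0 0 0.2 0 0 0 0;0 0 0.2 0 0 0 0;0 0 0 0 0 0 0;0 0 0 0 0 0 0",
)

```text
time_s: 13.3
ee_pos: [0.6223, -0.1667, 0.2094]
orientation: [0.819, 0.574, 0.001, 0.001]
ft_force: [-1.2, -0.1, 0.7]
finger_gap: 0.272
finger_force: 70.3
```

arm_command(
  moves="0 0 0.2 0 0 0 0;0 0 0.2 0 0 0 0;0 0 0.2 0 0 0 0;0 0 0.1 0 0 0 0;0 0 0.1 0 0 0 0;0 0 0 0 0 0 0;0 0 0 0 0 0 0",
)

```text
time_s: 13.88
ee_pos: [0.6222, -0.1667, 0.2009]
orientation: [0.819, 0.574, 0.001, 0.001]
ft_force: [0.8, -0.2, -0.8]
finger_gap: 0.274
finger_force: 70.1
```

arm_command(
  moves="0 0 0.1 0 0 0 0;0 0 0.1 0 0 0 0;0 0 0 0 0 0 0;0 0 0 0 0 0 0",
)

```text
time_s: 14.22
ee_pos: [0.6225, -0.1665, 0.2007]
orientation: [0.819, 0.574, 0.001, 0.001]
ft_force: [-1.9, 0.2, 9.4]
finger_gap: 0.272
finger_force: 71.2
```

arm_command(
  moves="0 0 0.1 0 0 0 0;0 0 0.1 0 0 0 0;0 0 0 0 0 0 0;0 0 0 0 0 0 0",
)

```text
time_s: 14.55
ee_pos: [0.6229, -0.1663, 0.2005]
orientation: [0.819, 0.574, 0.001, 0.002]
ft_force: [-6.5, 0.3, 19.6]
finger_gap: 0.273
finger_force: 72.7
```

The peg has bottomed: no more travel at about 22 N, with the head at about 63 mm. I raise the mallet and take it back.

arm_command(
  moves="0 0 -1 0 0 0 0;0 0 -3 0 0 0 0;0 0 -4 0 0 0 0;0 0 -1.7 0 0 0 0;-3.4 -1.17 0 0 0 0 0;-3.4 -1.17 0 0 0 0 0;-3.4 -1.17 0 0 0 0 0;-3.4 -1.17 0 0 0 0 0",
)

```text
time_s: 15.22
ee_pos: [0.5297, -0.2794, 0.2931]
orientation: [0.819, 0.574, -0.0, -0.0]
ft_force: [-0.1, 0.0, -3.3]
finger_gap: 0.272
finger_force: 69.8
```

arm_command(
  moves="-3.4 -1.17 0 0 0 0 0;-3.4 -1.17 0 0 0 0 0;0 0 0 0 0 0 0;0 0 0 0 0 0 0;0 0 0 0 0 0 0;0 0 0 0 0 0 0;0 0 0 0 0 0 0",
)

```text
time_s: 15.8
ee_pos: [0.4872, -0.3327, 0.2939]
orientation: [0.818, 0.575, 0.001, 0.0]
ft_force: [-0.1, 0.6, -3.5]
finger_gap: 0.272
finger_force: 70.0
```

```bash
python3 - <<'E'
from h import *
s=robot.read_state();print(s['time_s'],s['ee_pos'],s['ft_force'])
go([.4876,-.3356,.1385],tool(np.radians(-20)),N=1)
im2,d=grab_frame("top"); p=cloud("top",d)
m=(d>0)&(np.hypot(p[...,0]-.621,p[...,1]+.1685)<.009); print("peg z",np.median(p[m][:,2]))
im2,d=grab_frame("side"); p=cloud("side",d)
m=(d>0)&(np.hypot(p[...,0]-.621,p[...,1]+.1685)<.012)&(p[...,2]<.09); print("peg z side",np.percentile(p[m][:,2],[50,90]))
E
```

```text
15.8 [ 0.48716738 -0.33271847  0.29386977] [-0.06172563  0.62428677 -3.49104226]
N 1 row [-0.27  0.12 15.54] [ 0.0012 -0.0009  0.0034] rest turn [ 0.001 -0.001  0.003]
peg z 0.06318104555878068
peg z side [0.06125083 0.06353611]
```

Peg is down (63 mm). I set the mallet down.

arm_command(
  moves="-0.2 0.1 2.5 0 0 0 0;0 0 3.5 0 0 0 0;0 0 3.5 0 0 0 0;0 0 3 0 0 0 0;0 0 1.8 0 0 0 0;0 0 0.7 0 0 0 0;0 0 0 0 0 0 0;0 0 0 0 0 0 0",
)

```text
time_s: 16.57
ee_pos: [0.4877, -0.3364, 0.1447]
orientation: [0.819, 0.574, 0.001, 0.001]
ft_force: [-0.2, 0.5, -3.1]
finger_gap: 0.271
finger_force: 69.8
```

arm_command(
  moves="0 0 0.2 0 0 0 0;0 0 0.2 0 0 0 0;0 0 0.1 0 0 0 0;0 0 0 0 0 0 0;0 0 0 0 0 0 0",
)

```text
time_s: 16.98
ee_pos: [0.4868, -0.3369, 0.1394]
orientation: [0.819, 0.574, 0.0, 0.001]
ft_force: [0.0, -0.0, -3.4]
finger_gap: 0.278
finger_force: 69.9
```

arm_command(
  moves="0 0 0.1 0 0 0 0;0 0 0.1 0 0 0 0;0 0 0 0 0 0 0;0 0 0 0 0 0 0",
)

```text
time_s: 17.32
ee_pos: [0.4871, -0.3368, 0.1378]
orientation: [0.819, 0.574, 0.0, 0.001]
ft_force: [-2.0, 1.1, 5.8]
finger_gap: 0.276
finger_force: 70.7
```

arm_command(
  moves="0 0 -0.05 0 0 0 0;0 0 0 0 0 0 3.5;0 0 0 0 0 0 5;0 0 0 0 0 0 6;0 0 0 0 0 0 6;0 0 0 0 0 0 6;0 0 -1 0 0 0 6;0 0 -3 0 0 0 6",
)

```text
time_s: 17.98
ee_pos: [0.4839, -0.3354, 0.1744]
orientation: [0.819, 0.574, -0.001, -0.003]
ft_force: [0.2, -1.0, 0.3]
finger_gap: 0.7
finger_force: 0.0
```

arm_command(
  moves="0 0 -4 0 0 0 6;0 0 -4 0 0 0 6;0 0 -3 0 0 0 6;0 0 0 0 0 0 6;0 0 0 0 0 0 6;0 0 0 0 0 0 6;0 0 0 0 0 0 6",
)

```text
time_s: 18.57
ee_pos: [0.4856, -0.3364, 0.2863]
orientation: [0.819, 0.574, -0.0, -0.001]
ft_force: [0.8, 0.7, 0.0]
finger_gap: 0.703
finger_force: 0.0
```

```bash
python3 - <<'E'
from h import *
s=robot.read_state();print(s['time_s'],s['ee_pos'],s['ft_force'])
im,d=grab_frame("side"); p=cloud("side",d)
ux=RS.as_matrix()[:,1]; q=p[d>0]-O; a=np.stack([q@ux,q@RS.as_matrix()[:,0],q@UZ],1)
m=(abs(a[:,0])<.015)&(abs(a[:,1])<.05)&(a[:,2]>.1)&(a[:,2]<.15); print("board top",np.percentile(a[m,2],[95,99]))
m=(d>0)&(abs(p[...,2]-.13)<.03)&(abs(p[...,0]-.487)<.03)&(abs(p[...,1]+.333)<.03); print("handle",p[m].mean(0))
cv2.imwrite("pics/end.png",im[...,::-1])
E
```

```text
18.5667 [ 0.48561985 -0.33637888  0.28629084] [0.7690242  0.74104045 0.02067935]
board top [0.13123303 0.13296015]
handle [ 0.48278942 -0.32548789  0.13023988]
```

View pics/end.png

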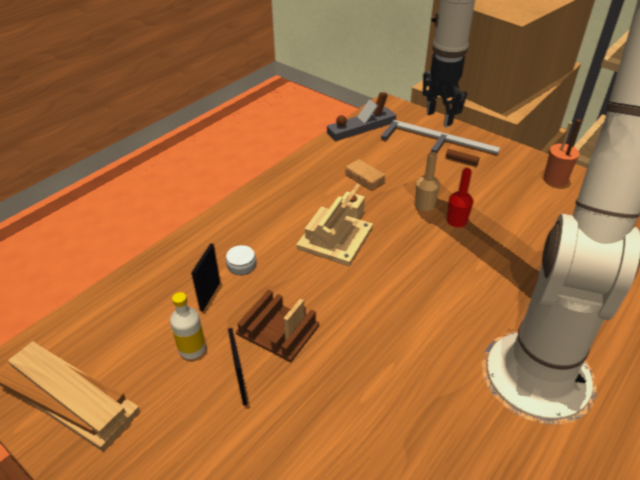

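The final view shows the board in the jig at (350,200), the mallet upright at (427,185), and everything else where it was, with the arm clear. I hand the job in.

```bash
python3 -c "from station import job_done; print(job_done())"
```

```text
the job is handed in; nothing more can be done
None
```

Job handed in at about 18.6 s: the panel is fully home in the slot, the peg is down on the block (head at 63 mm), the mallet is back upright on its head, and everything else is where it was.

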